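# Refile a colour card, then hold a bulldog clip open astride its edge

## Task

The blue colour card was put back in the wrong place, in the orange-labelled wooden holder: stand it fully home in the slot of its own blue-labelled holder and let go of it. Then take the red bulldog clip off the rim of the leather pencil box by squeezing its two steel lugs, and hold it wide open, jaws down, astride the middle of the blue card's top edge, one jaw well over each side and nothing of the clip touching the card, so that I can slip an order docket in. Finish while still holding the clip gaping there (do not let it close or let go), and leave the green card standing as it is.

Things in the scene. Friction and masses are not known exactly. Their poses are not given: they have to be found in the camera images.
- card_blue: stiff blue colour card with four tint chips on each face, 8 mm thick (x), 90 wide (y), 90 tall (z), about 80 g, loose, upright in the orange-labelled holder at the start. Origin: middle of its bottom edge; x is normal to its faces, y along the slot, z up. Standing in a holder, its top edge is 97 mm above the desk and its upper 65 mm stick out of the wood.
- card_top (a point): middle of the blue card's top edge, 90 mm above the card's origin; in a slot the card may lean about 5 degrees
- holder_blue: fixed wooden block 60 (x) x 116 (y) x 32 mm (z), blue label on its front and blue strip on its top, empty. Origin: centre of its underside; x normal to the slot, y along it. Slot centred in the top: 10.5 mm wide (x), 98.5 long (y), 25 deep (floor 7 mm above the desk), mouth bevelled 3 mm all round. The three holders stand side by side in any order.
- holder_orange: the same fixed holder with an orange label; the blue card stands in its slot at the start and it stays empty afterwards
- holder_green: the same fixed holder with a green label; the green card stands in it
- card_green: loose green colour card, same size and frame as the blue one, standing home in the green holder; leave it there (within 12 mm)
- pencil_box: fixed brown leather pencil box 86 (x) x 160 (y) x 85 mm (z), a pen standing in it. Origin: centre of its underside. The clip sits on its front (-x) long wall, which is 5 mm thick, centred at x = -39.5 mm in the box frame, rim 85 mm above the desk.
- clip: red bulldog clip, 65 g, jaws 50 mm wide (y) pointing down, steel lugs up, biting the pencil box's front wall. This body is its own -x half. Origin: on the pivot, 25 mm above the lip ends, at the start 9 mm above the box rim (94 mm above the desk); y along the pivot, x across the lips. The coil reaches 4.6 mm below the pivot. Each half turns by half the joint value, so this frame then leans.
- clip_jaw (a joint): opening angle between the two halves, rad: 0 with the lips parallel and 5 mm apart (as on the box wall), 0.80 at a firm stop, fully open, lip ends about 24 mm apart. Gaping means 0.55 or more. Squeezing the lugs together along the clip's x opens it: about 4.5 N a side at the lug ends to start, 9 N to reach the stop (more if pinched lower).
- lip_a (a point): inner end of the clip's -x lip (middle of its width), the lowest point of that jaw: 25 mm below the pivot when shut, 22 mm when fully open
- lip_b (a point): the same point on the +x lip
- lug_a (a point): outer face near the end of the -x lug, a flat steel plate 26 mm wide (y), its end 45 mm above the pivot at the start. The lugs form a V, 52 mm over the outside at the ends, 20 mm at the pivot; fully squeezed they stand parallel, 18 mm over the outside, ends 48 mm above the pivot. Fingers that swing forward as they close push the clip down until its coil rests on the rim (4 mm).
- lug_b (a point): the same point on the +x lug

How it is judged:
On the way, in this order (a step that is already met when the one before it is completed fails the run):
1. the blue card stands home in the blue holder's slot, let go (x of card_blue in the frame of holder_blue between -0.004 and 0.004 m and y of card_blue in the frame of holder_blue between -0.009 and 0.009 m and z of card_blue in the frame of holder_blue between 0.003 and 0.0115 m and angle between the x axis of card_blue and the x axis of holder_blue, either way round below 0.15 rad and angle between card_blue's own z axis and vertical below 0.15 rad and contact force between the fingers and card_blue below 0.05 N), for 0.2 s.
2. the clip is squeezed wide open in the fingers and clear of the pencil box (value of joint clip_jaw above 0.5 rad and contact force between the fingers and clip above 2 N and height (world z) of each of lip_a, lip_b above 0.09 m), for 0.1 s.
At the end, for the whole second after the job is handed in: Blue card home in the blue holder (4 mm across, 9 mm along, 0.15 rad). Clip held by the fingers, clip_jaw over 0.55, lip ends either side of the card, 1.5 mm clear of its faces, 4 to 22 mm below its top edge, within 25 mm of its middle, clip and fingers not touching it. Green card within 12 mm (x of card_blue in the frame of holder_blue between -0.004 and 0.004 m and y of card_blue in the frame of holder_blue between -0.009 and 0.009 m and z of card_blue in the frame of holder_blue between 0.003 and 0.0115 m and angle between the x axis of card_blue and the x axis of holder_blue, either way round below 0.15 rad and angle between card_blue's own z axis and vertical below 0.15 rad and distance of card_green from where it was at the start of the episode below 0.012 m and angle between card_green's own z axis and vertical below 0.2 rad and ((x of lip_a in the frame of card_blue below -0.0055 m and x of lip_b in the frame of card_blue above 0.0055 m) or (x of lip_b in the frame of card_blue below -0.0055 m and x of lip_a in the frame of card_blue above 0.0055 m)) and z of lip_a in the frame of card_blue between 0.068 and 0.086 m and y of lip_a in the frame of card_blue between -0.025 and 0.025 m and z of lip_b in the frame of card_blue between 0.068 and 0.086 m and y of lip_b in the frame of card_blue between -0.025 and 0.025 m and value of joint clip_jaw above 0.55 rad and contact force between the fingers and clip above 2 N and contact force between each of clip, the fingers and card_blue below 0.3 N); the arm keeps its last pose, push and grip.
It fails at once if the green card is knocked out of place (distance of card_green from where it was at the start of the episode above 0.02 m or angle between card_green's own z axis and vertical above 0.3 rad).
It fails at once if the clip is dropped onto the desk (height (world z) of clip below 0.06 m).
It also fails if it takes over 54 s, if anything falls off the work surface, if the arm or the gripper's body presses on something with over 40 N, if the wrist force passes 120 N, or if a joint passes its speed limit or range.

## Robot

A 6-joint arm with a two-finger parallel gripper is mounted at the origin on a cart in front of the work surface, level with it; the furniture and walls round the work are solid. World frame = base frame: x ahead of the robot, y to its left, z up, the work surface at z = 0. Lengths are in m, angles in rad, forces in N, time in s.
With the tool pointing down it reaches from about 0.35 to 0.925 m from the base axis. Payload 6.4 kg.
Tool frame: the origin (TCP) lies on the mounting face of the last link; the fingertips stand bot.tip_extent ahead of it and the grasp point (between the pads) lies 180 mm ahead of it (bot.tip_extent is the distance from the TCP to the fingertips, in m); z points along the fingers, y is the direction in which the jaws open and shut (so a half turn about z gives the same grasp; the last joint's range is limited). The gripper opens to 94 mm and grips with 3 to 60 N. Pads are 16 mm wide; open, the fingers measure 119 mm over their backs; the gripper's body (75 mm by 177 mm) begins 78 mm behind the grasp point.
Start: joints at [-1.303, 0.245, 1.558, -0, 1.339, -0.174], TCP at [0.278, -0.588, 0.405] pointing down, gripper open.
Joint ranges: [-3.13, 3.13], [-1.02, 2.26], [0.13, 2.54], [-0.95, 4.09], [0.21, 2.88], [-2.74, 2.74]. Speed limits (rad/s): [2.57, 2.57, 3.14, 3.14, 3.14, 3.14].

## Interface

Orientations are given as a unit quaternion [w, x, y, z].
In Python, from cell import bot, cams gives the robot as it stands.
- The arm moves only by the shell command python3 -m jog 'ROWS'. ROWS is text: rows parted by semicolons, each of 7 numbers parted by spaces: the turn, a rotation vector about the tool's x, y, z in rad, then the shift along the tool's x, y, z in mm, then the finger opening in mm, from 0 to 94. A call has 1 to 12 rows; each row is the pose to reach, as a shift and turn from the pose commanded when the call began, along the tool's axes at that moment; what a row does not reach only later rows make up. A row lasts 1/8 s, in which the tool goes at most 62.5 mm and 10.7 degrees, less where a joint would pass 70% of its speed; a pose out of reach is approached as far as the arm can. A call with a gripper value outside its range is refused whole. The fingers move at their own pace and stop on an object; the grip force is fixed at half the most. Time passes only in rows, so rows that repeat a pose let the fingers close. It gives the time, the measured TCP pose, the force and the opening at its end, in the units of the state.
- bot.get_obs(): the state, without advancing time (a new reading comes with each control period).
- cams.grab_frame(name): name is "scene" or "top" or "wrist"; returns a dict with "image" (420x560x3 uint8, red, green, blue), "range_z" (420x560 float32, m along the optical axis (not along the pixel's ray), 0 where there is no reading), "K" (3x3 intrinsics, pixels), "rvec" (rotation vector, rad) and "tvec" (3), from world to camera coordinates, as OpenCV has them; the wrist camera has in their place "mount" (4x4, takes a point from camera to tool coordinates, whose origin is the TCP and whose axes are the flange's). Camera axes: x right, y down, z forward; pixel columns grow to the right and rows downward; lengths in m; the calibration is good to about 2 mm. A picture is of the moment at which its call begins: read the wrist's pose just before it.
- bot.hand_in(): hands the job in, once; it reports no verdict.
The state is a dict: "clock": time; "q": joint angles; "joint_vel": joint speeds; "joint_torque": joint torques, N m; "tool_pos": TCP position; "tool_rot": TCP orientation; "wrist_force": force on the tool from outside, world axes, zero at the start; "wrist_torque": the same for the moment, N m; "gripper_width": finger opening in m.
Only numpy, scipy, OpenCV 4.12 (cv2) and the standard library are available. Lean on these libraries where they do the work, as an engineer would, in place of code of your own. Each camera call takes 0.05 s, during which the arm holds its last target. There are 200 camera calls.

## Working session

There is one attempt and no reset: what is moved stays moved. The work goes in short steps, Python scripts to look and compute and a shell command to move; the robot and the scene stay as the last step left them, time stands still between calls to the robot, and variables do not carry over. Pictures are saved under pics/ and viewed, about 8 in all and at most 12, crops included, and the job is handed in when it is done.

```bash
mkdir -p pics; ls
python3 - <<'E'
from cell import bot,cams
import cv2,numpy as np
print(bot.tip_extent,bot.get_obs())
for n in("scene","top"):
    f=cams.grab_frame(n); cv2.imwrite(f"pics/{n}0.png",f["image"][:,:,::-1]); 
    np.savez(f"pics/{n}0.npz",**f)
    print(n,f["K"],f["rvec"],f["tvec"])
E
```

```text
pics
0.1992 {'clock': 0.0, 'q': array([-1.30311427e+00,  2.45825268e-01,  1.55899017e+00,  1.94600832e-06,
        1.33867247e+00, -1.74113804e-01]), 'joint_vel': array([ 0.00025421,  0.00097299, -0.00139504, -0.00128933, -0.0007661 ,
        0.00011378]), 'joint_torque': array([ 2.76855135e-03, -4.15840352e+01, -3.14599228e+01,  6.86011976e-02,
        3.32490192e-02, -1.31143593e-04]), 'tool_pos': array([ 0.2778555 , -0.58737948,  0.40355065]), 'tool_rot': array([-9.46635457e-04,  9.75700713e-01,  2.19105503e-01, -4.33721182e-05]), 'wrist_force': array([0.26219447, 0.46796069, 0.54617485]), 'wrist_torque': array([-0.00945433,  0.02031242, -0.00872716]), 'gripper_width': 0.09417000055329813}
scene [[473.13072615   0.         283.46821898]
 [  0.         473.13072615 200.97192095]
 [  0.           0.           1.        ]] [ 1.19493283 -2.06659758  1.14065073] [0.33351343 0.29170466 0.8002627 ]
top [[422.38074353   0.         275.11188571]
 [  0.         422.38074353 208.60520646]
 [  0.           0.           1.        ]] [ 2.15014924 -2.15460436  0.15218654] [0.07460717 0.51048448 0.9668714 ]
```

View pics/scene0.png

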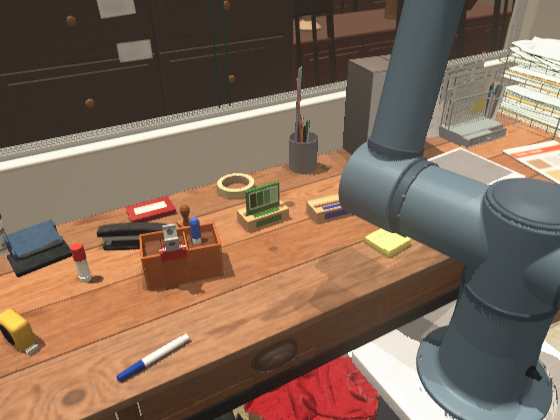

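View pics/top0.png

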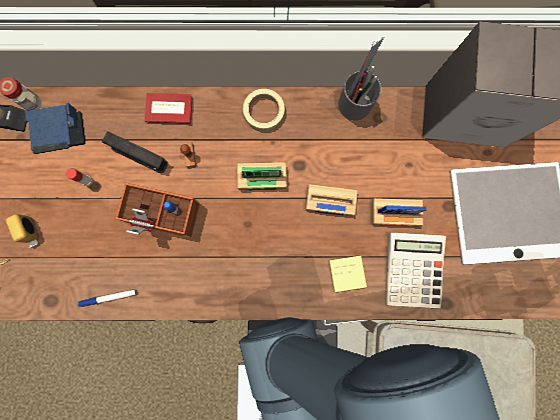

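Top view: the pencil box with clip is at about (157,210), clip lugs at (140,220). The green holder and card are at (262,176), the empty blue holder at (331,200), and the orange holder with the blue card at (400,211). Now I'll measure them from the top depth image.

```bash
cat > h.py <<'E'
import numpy as np,cv2
from scipy.spatial.transform import Rotation as R
def cloud(f,T=None):
    """world points HxWx3; T = 4x4 camera->world for the wrist"""
    K=f["K"];z=f["range_z"];h,w=z.shape
    u,v=np.meshgrid(np.arange(w),np.arange(h))
    P=np.stack([(u-K[0,2])/K[0,0]*z,(v-K[1,2])/K[1,1]*z,z],-1)
    if T is None:
        Rm=cv2.Rodrigues(np.asarray(f["rvec"],float))[0]; P=(P-np.ravel(f["tvec"]))@Rm
    else: P=P@T[:3,:3].T+T[:3,3]
    P[z<=0]=np.nan
    return P
def toolT(o):
    T=np.eye(4); q=o["tool_rot"]; T[:3,:3]=R.from_quat([q[1],q[2],q[3],q[0]]).as_matrix(); T[:3,3]=o["tool_pos"]; return T
def rect(p):
    r=cv2.minAreaRect((p[:,:2]*1000).astype(np.float32)); return [np.round(a,1) for a in (r[0],r[1],r[2])]
E
python3 - <<'E'
from h import *
f=np.load("pics/top0.npz");P=cloud(f);hsv=cv2.cvtColor(f["image"],cv2.COLOR_RGB2HSV)
def reg(u0,u1,v0,v1,z0,z1):
    p=P[v0:v1,u0:u1].reshape(-1,3);return p[(p[:,2]>z0)&(p[:,2]<z1)]
for n,b in dict(desk=(230,330,215,240),green=(230,295,150,200),blue=(298,363,175,225),orange=(367,432,190,235),box=(105,205,175,250)).items():
    a=reg(*b,-.01,.2); print(n,np.histogram(a[:,2],np.arange(-.01,.16,.01))[0])
    if n in("green","blue","orange"):
        p=reg(*b,.024,.04);print(n,len(p),np.median(p[:,2]),rect(p))
        p=reg(*b,.085,.11);len(p)>4 and print(' card top',len(p),rect(p),p[:,2].max())
    if n=="box":
        p=reg(*b,.079,.091);print(rect(p));p=reg(*b,.115,.16);print('lugs',rect(p),p[:,2].max(),p.mean(0))
f=np.load("pics/top0.npz")["image"]
c=np.hstack([cv2.resize(f[180:245,100:205],(420,260),interpolation=2)])
d=cv2.resize(f[145:235,230:435],(820*3//4,360*3//4),interpolation=2)
im=np.zeros((540,620,3),np.uint8);im[:260,:420]=c;im[262:262+d.shape[0],:d.shape[1]]=d
cv2.imwrite("pics/crop1.png",im[:,:,::-1])
E
```

```text
desk [1520  969    0    0    0    0    0    0    0    0    0    0    0    0
    0    0]
green [1212  732   36  194  685   26   34   35   38   49  165    3    0    0
    0    0]
green 850 0.031910134448446634 [array([593.1, 105.4]), array([ 62.3, 115.7]), np.float64(1.5)]
 card top 195 [array([592.8, 104.4]), array([10. , 88.3]), np.float64(0.1)] 0.10228551070785451
blue [1232  815   72  266  837    0    0    0    0    0    0    0    0    0
    0    0]
blue 1073 0.03162254900720309 [array([533.4, -62. ]), array([116.4,  61.6]), np.float64(82.4)]
orange [1013  446   49  266  778   20   21   28   33   32  164    1    0    0
    0    0]
orange 1003 0.03164956565127168 [array([ 491.9, -220.5]), array([119.7,  85.7]), np.float64(88.4)]
 card top 186 [array([ 504. , -217.6]), array([90.4,  9. ]), np.float64(87.7)] 0.10012258247885787
box [2339 2029   37   42   51   42   60 1610  297  499  171   70   85   70
   63    0]
[array([504.3, 346.1]), array([161.2,  89. ]), np.float64(77.4)]
lugs [array([488.9, 350.8]), array([ 48.6, 107.3]), np.float64(43.8)] 0.1393083418404664 [0.48306933 0.34898065 0.12599251]
```

View pics/crop1.png

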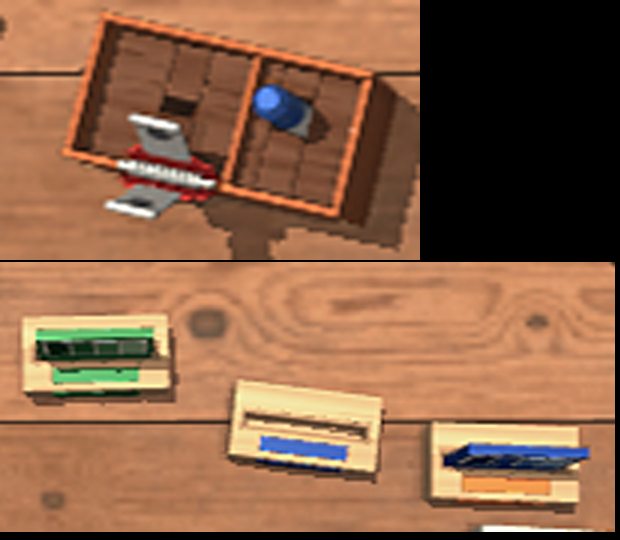

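```bash
cat >> h.py <<'E'
def plan(o,xyz_mm,yaw_deg):
    """row from measured pose to TCP xyz (mm), tool down, tool x at yaw_deg"""
    T=toolT(o); a=np.radians(yaw_deg)
    G=np.array([[np.cos(a),np.sin(a),0],[np.sin(a),-np.cos(a),0],[0,0,-1]])
    rv=R.from_matrix(T[:3,:3].T@G).as_rotvec(); s=T[:3,:3].T@(np.array(xyz_mm)-T[:3,3]*1000)
    print("row",np.round(rv,3),np.round(s,1))
E
python3 - <<'E'
from h import *
from cell import bot
f=np.load("pics/top0.npz");P=cloud(f);hsv=cv2.cvtColor(f["image"],cv2.COLOR_RGB2HSV)
def reg(u0,u1,v0,v1,z0,z1):
    p=P[v0:v1,u0:u1].reshape(-1,3);h=hsv[v0:v1,u0:u1].reshape(-1,3);k=(p[:,2]>z0)&(p[:,2]<z1);return p[k],h[k]
# orange holder top, beige only
p,h=reg(370,429,196,228,.026,.038);print('orange',rect(p))
for z0 in(.04,.06,.08,.09):
    p,h=reg(367,432,190,235,z0,z0+.012); print(z0,len(p),p.mean(0).round(4),rect(p))
p,h=reg(120,165,195,245,.095,.16); 
for z0 in np.arange(.095,.145,.01):
    k=(p[:,2]>=z0)&(p[:,2]<z0+.01);print(z0,k.sum(),rect(p[k]) if k.sum()>2 else '')
plan(bot.get_obs(),[504,-218,420],87.7)
E
```

```text
orange [array([ 503.9, -219.5]), array([116.5,  61.3]), np.float64(88.1)]
0.04 24 [ 0.493  -0.2054  0.0456] [array([ 476.3, -216. ]), array([91.4, 53.8]), np.float64(83.3)]
0.06 33 [ 0.5012 -0.2036  0.0652] [array([ 500.4, -216.7]), array([88.7,  7. ]), np.float64(83.2)]
0.08 41 [ 0.5008 -0.2113  0.0866] [array([ 500.9, -215. ]), array([85.3,  6.9]), np.float64(83.2)]
0.09 165 [ 0.5039 -0.2177  0.096 ] [array([ 504.3, -217.6]), array([90.4,  8.8]), np.float64(88.0)]
0.095 148 [array([470.4, 369.4]), array([52.4, 24.9]), np.float64(75.8)]
0.105 51 [array([470.9, 370.3]), array([26.4, 34.1]), np.float64(76.1)]
0.11499999999999999 53 [array([487. , 354.9]), array([40. , 89.2]), np.float64(50.2)]
0.12499999999999999 44 [array([471. , 369.6]), array([25.9, 52.9]), np.float64(77.5)]
0.13499999999999998 31 [array([470.5, 369.2]), array([25. , 51.7]), np.float64(77.6)]
row [-1.000e-03 -1.000e-03 -1.089e+00] [ 362.4 -237.3  -15.8]
```

```bash
python3 -m jog '0 0 -.17 52 -34 -2 94; 0 0 -.34 104 -68 -5 94; 0 0 -.51 156 -102 -7 94; 0 0 -.68 208 -136 -9 94; 0 0 -.85 260 -170 -12 94; 0 0 -1.02 312 -204 -14 94; 0 0 -1.089 350 -229 -16 94; 0 0 -1.089 362.4 -237.3 -16 94; 0 0 -1.089 362.4 -237.3 -16 94; 0 0 -1.089 362.4 -237.3 -16 94'
python3 - <<'E'
from h import *
from cell import bot,cams
o=bot.get_obs();f=cams.grab_frame("wrist");cv2.imwrite("pics/w1.png",f["image"][:,:,::-1])
P=cloud(f,toolT(o)@f["mount"]);hsv=cv2.cvtColor(f["image"],cv2.COLOR_RGB2HSV)
print(f["K"],f["mount"].round(3))
m=(P[...,2]>.09)&(P[...,2]<.105)&(abs(P[...,0]-.504)<.06)&(abs(P[...,1]+.218)<.07)
print(m.sum(),rect(P[m]),np.median(P[m][:,2]))
m=(P[...,2]>.03)&(P[...,2]<.034)&(abs(P[...,0]-.504)<.06)&(abs(P[...,1]+.218)<.07)
print(m.sum(),rect(P[m]))
plan(o,[504,-218,255],87.7)
E
```

```text
clock: 1.35
tool_pos: [0.5036, -0.2193, 0.4204]
tool_rot: [-0.0, 0.722, 0.692, -0.0]
wrist_force: [0.2, 0.8, 0.5]
gripper_width: 0.0937
[[371.69854105   0.         285.6706974 ]
 [  0.         371.69854105 214.53029259]
 [  0.           0.           1.        ]] [[ 0.    -0.968 -0.252  0.073]
 [ 1.     0.     0.     0.001]
 [ 0.    -0.252  0.968  0.021]
 [ 0.     0.     0.     1.   ]]
1041 [array([ 506.6, -218.7]), array([89.7,  7.8]), np.float64(87.8)] 0.09621849414644895
5167 [array([ 490.4, -224.6]), array([124.8,  93. ]), np.float64(88.9)]
row [-0.001  0.    -0.002] [  1.3   0.5 165.4]
```

View pics/w1.png

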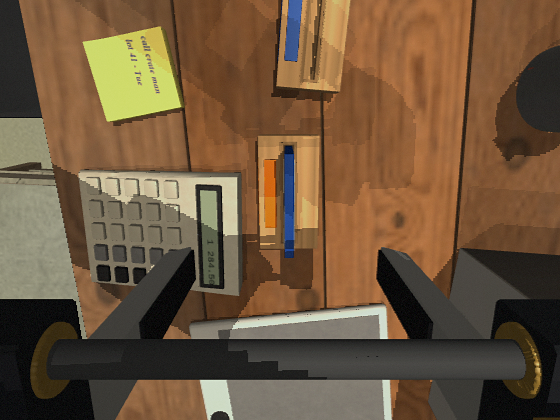

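The wrist view shows the blue card edge-on at column 289, rows 147-257. It lies between the fingers, and the calculator on the left is low. Next I descend and grip.

```bash
python3 -m jog '0 0 0 1.3 1 55 94; 0 0 0 1.3 1 110 94; 0 0 0 1.3 1 145 94; 0 0 0 1.3 1 163 94; 0 0 0 1.3 1 163 94; 0 0 0 1.3 1 163 0; 0 0 0 1.3 1 163 0; 0 0 0 1.3 1 163 0; 0 0 0 1.3 1 163 0; 0 0 0 1.3 1 163 0; 0 0 0 1.3 1 163 0; 0 0 0 1.3 1 163 0'; python3 -c "
from cell import bot;print(bot.get_obs()['gripper_width'])"
```

```text
clock: 2.9
tool_pos: [0.5051, -0.2169, 0.2576]
tool_rot: [-0.0, 0.721, 0.693, -0.0]
wrist_force: [0.3, -0.1, -0.6]
gripper_width: 0.0275
0.027472595241328134
```

Still closing; I'll let it finish, then lift.

```bash
python3 -m jog '0 0 0 0 0 0 0; 0 0 0 0 0 0 0;0 0 0 0 0 0 0;0 0 0 0 0 0 0; 0 0 0 0 0 0 0;0 0 0 0 0 -20 0;0 0 0 0 0 -40 0;0 0 0 0 0 -80 0;0 0 0 0 0 -120 0;0 0 0 0 0 -120 0;0 0 0 0 0 -120 0'
python3 - <<'E'
from h import *
from cell import bot,cams
o=bot.get_obs();f=cams.grab_frame("wrist");cv2.imwrite("pics/w2.png",f["image"][:,:,::-1])
t=cams.grab_frame("top");cv2.imwrite("pics/t2.png",t["image"][:,:,::-1])
P=cloud(f,toolT(o)@f["mount"]);hsv=cv2.cvtColor(f["image"],cv2.COLOR_RGB2HSV)
T=toolT(o)
def report(P,im,n):
    hsv=cv2.cvtColor(im,cv2.COLOR_RGB2HSV)
    m=(hsv[...,0]>105)&(hsv[...,0]<130)&(hsv[...,1]>120)&(P[...,2]>.05)&(abs(P[...,0]-.505)<.06)&(abs(P[...,1]+.218)<.09)
    p=P[m]; z=np.percentile(p[:,2],97); k=p[p[:,2]>z-.006]
    print(n,m.sum(),'ztop',z,rect(k),'range y',np.percentile(p[:,1],[1,99]))
report(P,f["image"],'wrist');report(cloud(t),t["image"],'top')
m=(P[...,2]>.026)&(P[...,2]<.038)&(abs(P[...,0]-.533)<.06)&(abs(P[...,1]+.062)<.08)
print('blueholder wrist',m.sum(),rect(P[m]))
P=cloud(t);m=(P[...,2]>.026)&(P[...,2]<.038)&(abs(P[...,0]-.533)<.06)&(abs(P[...,1]+.062)<.08)
print('blueholder top',m.sum(),rect(P[m]),o["gripper_width"],o["tool_pos"],o["wrist_force"])
E
```

```text
clock: 4.28
tool_pos: [0.5047, -0.2166, 0.3762]
tool_rot: [-0.001, 0.721, 0.693, -0.0]
wrist_force: [0.1, 0.9, -1.2]
gripper_width: 0.0078
wrist 3472 ztop 0.21641307662609743 [array([ 506.8, -209. ]), array([72. , 89.5]), np.float64(34.6)] range y [-0.26182884 -0.1734158 ]
top 165 ztop 0.28569197000704893 [array([ 536.9, -188. ]), array([ 8.1, 54.4]), np.float64(81.2)] range y [-0.20845776 -0.17171792]
blueholder wrist 5668 [array([533.2, -86.4]), array([68.7, 60.5]), np.float64(83.0)]
blueholder top 1049 [array([533.3, -62. ]), array([116.4,  62.2]), np.float64(82.7)] 0.007839878915181368 [ 0.50474053 -0.21664568  0.37622839] [ 0.09696092  0.91265072 -1.24087213]
```

View pics/w2.png

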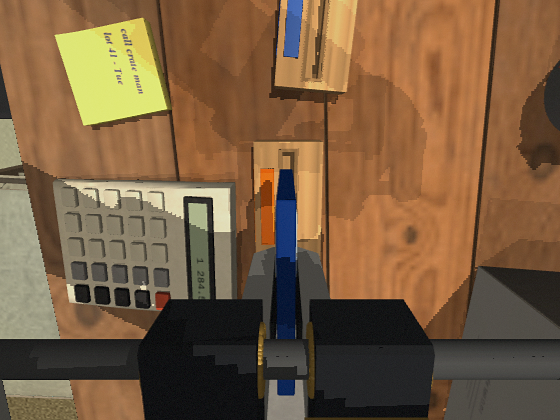

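The wrist view shows the card gripped squarely (column 287) and lifted clear of the orange slot. I'll move over the blue holder, high enough to see the slot against the card.

Run:
```python
from h import *
from cell import bot
plan(bot.get_obs(),[533.3,-61,320],82.6)
```

```text
row [-0.003 -0.002  0.089] [156.5  22.6  55.7]
```

```bash
python3 -m jog '0 0 .03 40 6 0 0;0 0 .06 80 12 0 0;0 0 .089 120 18 0 0;0 0 .089 150 22 15 0;0 0 .089 156.5 22.6 35 0;0 0 .089 156.5 22.6 50 0;0 0 .089 156.5 22.6 55.7 0;0 0 .089 156.5 22.6 55.7 0;0 0 .089 156.5 22.6 55.7 0'
python3 - <<'E'
from h import *
from cell import bot,cams
o=bot.get_obs();f=cams.grab_frame("wrist");cv2.imwrite("pics/w3.png",f["image"][:,:,::-1]);np.savez("pics/w3.npz",**f,T=toolT(o))
P=cloud(f,toolT(o)@f["mount"]);T=toolT(o)
L=(P-T[:3,3])@T[:3,:3]*1000  # tool coords mm
m=(P[...,2]>.027)&(P[...,2]<.037)&(abs(P[...,0]-.533)<.05)&(abs(P[...,1]+.062)<.075)
hsv=cv2.cvtColor(f["image"],cv2.COLOR_RGB2HSV)
b=(hsv[...,0]>105)&(hsv[...,0]<130)&(hsv[...,1]>120)&(P[...,2]>.045)&(abs(L[...,1])<15)
s=(P[...,2]>.0)&(P[...,2]<.022)&(abs(L[...,1])<15)&(L[...,0]<60)
for v in range(0,300,12):
    r=m[v];q=b[v];w=s[v]
    print(v,'holder',np.round(np.percentile(L[v][r][:,1],[1,99]),1) if r.sum()>5 else '','x%.0f'%np.median(L[v][r][:,0]) if r.sum()>5 else '', 'card',np.round(np.percentile(L[v][q][:,1],[2,98]),1) if q.sum()>3 else '', np.median(L[v][q][:,0]).round(0) if q.sum()>3 else '','slot',np.round([L[v][w][:,1].min(),L[v][w][:,1].max(),L[v][w][:,0].mean()],1) if w.sum() else '')
E
```

```text
clock: 5.5
tool_pos: [0.5342, -0.0619, 0.3227]
tool_rot: [0.001, 0.751, 0.66, 0.0]
wrist_force: [1.0, -0.0, -0.2]
gripper_width: 0.008
0 holder   card   slot 
12 holder   card   slot 
24 holder   card   slot 
36 holder   card   slot 
48 holder   card   slot 
60 holder   card   slot 
72 holder   card   slot 
84 holder   card   slot 
96 holder   card   slot 
108 holder   card   slot 
120 holder   card   slot 
132 holder   card   slot 
144 holder [-27.7  30.7] x55 card   slot 
156 holder [-27.3  31. ] x47 card   slot [-3.6  6.7 44.3]
168 holder [-27.6  30.6] x38 card   slot [-3.5  6.7 34.8]
180 holder [-27.7  30.8] x29 card [-2.3  4. ] 43.0 slot 
192 holder [-27.3  31.1] x20 card [-2.6  4.3] 43.0 slot 
204 holder [-27.5  31.4] x11 card [-2.7  4.4] 41.0 slot 
216 holder [-27.1  30.9] x2 card [-2.7  4.4] 36.0 slot 
228 holder [-27.3  31.1] x-8 card [-2.7  4.5] 31.0 slot 
240 holder [-27.5  31.3] x-17 card [-2.8  4.5] 26.0 slot 
252 holder [-27.3  31.2] x-27 card [-2.4  4.5] 21.0 slot 
264 holder [-27.6  31.7] x-37 card [-2.8  4.6] 16.0 slot 
276 holder   card [-2.5  4.6] 11.0 slot 
288 holder   card [-2.9  4.6] 6.0 slot
```

View pics/w3.png

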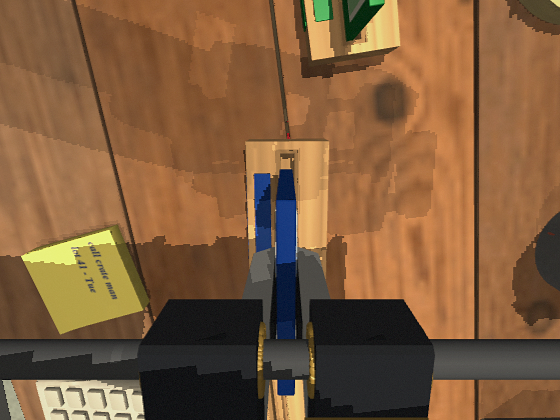

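The card (column 287) hangs over the slot, 0.8 mm off in tool y and with yaw matched. Now I insert it.

```bash
python3 -m jog '0 0 0 0 .8 20 0;0 0 0 0 .8 35 0;0 0 0 0 .8 45 0;0 0 0 0 .8 52 0;0 0 0 0 .8 58 0;0 0 0 0 .8 62 0;0 0 0 0 .8 65 0;0 0 0 0 .8 66 0;0 0 0 0 .8 66 0'; python3 -c "
from cell import bot;o=bot.get_obs();print(o['gripper_width'],o['wrist_force'],o['wrist_torque'])"
```

```text
clock: 6.68
tool_pos: [0.5351, -0.0615, 0.2576]
tool_rot: [-0.0, 0.751, 0.66, -0.0]
wrist_force: [-3.9, 0.7, 9.2]
gripper_width: 0.0083
0.00826246181143126 [-3.9289406   0.74196058  9.20252028] [ 0.21304417  1.00608342 -0.02299909]
```

```bash
python3 -m jog '0 0 0 0 0 0 94;0 0 0 0 0 0 94;0 0 0 0 0 0 94;0 0 0 0 0 0 94;0 0 0 0 0 0 94;0 0 0 0 0 -30 94;0 0 0 0 0 -70 94;0 0 0 0 0 -130 94;0 0 0 0 0 -165 94;0 0 0 0 0 -165 94;0 0 0 0 0 -165 94'
python3 - <<'E'
from h import *
from cell import bot,cams
o=bot.get_obs();f=cams.grab_frame("wrist");cv2.imwrite("pics/w4.png",f["image"][:,:,::-1])
t=cams.grab_frame("top");T=toolT(o)
for n,P,im in(("wrist",cloud(f,T@f["mount"]),f["image"]),("top",cloud(t),t["image"])):
    c=(abs(P[...,0]-.535)<.06)&(abs(P[...,1]+.062)<.075)
    m=c&(P[...,2]>.091)&(P[...,2]<.106); print(n,m.sum(),rect(P[m]) if m.sum()>5 else '',np.median(P[m][:,2]))
    for z in(.05,.06,.07,.08): 
        k=c&(P[...,2]>z-.005)&(P[...,2]<z+.005)
        if k.sum()>8: print('  face',z,k.sum(),P[k].mean(0).round(4))
    m=c&(P[...,2]>.027)&(P[...,2]<.038); print('  holder',rect(P[m]))
print(o["gripper_width"],o["tool_pos"])
plan(o,[470.5,369.4,420],77.5)
E
```

```text
clock: 8.05
tool_pos: [0.5344, -0.0614, 0.4194]
tool_rot: [-0.001, 0.751, 0.66, -0.001]
wrist_force: [-0.5, 0.3, -0.3]
gripper_width: 0.0942
wrist 1025 [array([535.5, -63.3]), array([89.3,  8.6]), np.float64(82.5)] 0.09616363468334349
  face 0.05 9 [ 0.5412 -0.0189  0.0518]
  face 0.06 9 [ 0.5412 -0.019   0.0616]
  face 0.07 11 [ 0.5403 -0.0197  0.0709]
  face 0.08 12 [ 0.5406 -0.0306  0.0814]
  holder [array([536.3, -62.7]), array([115.3,  60.1]), np.float64(82.9)]
top 4  0.09553878584167302
  holder [array([539.9, -16.5]), array([24.4, 61.3]), np.float64(82.5)]
0.09415451854398006 [ 0.53440913 -0.06140769  0.4194207 ]
row [-0.002 -0.     0.089] [ 4.190e+02 -1.188e+02 -2.000e-01]
```

View pics/w4.png

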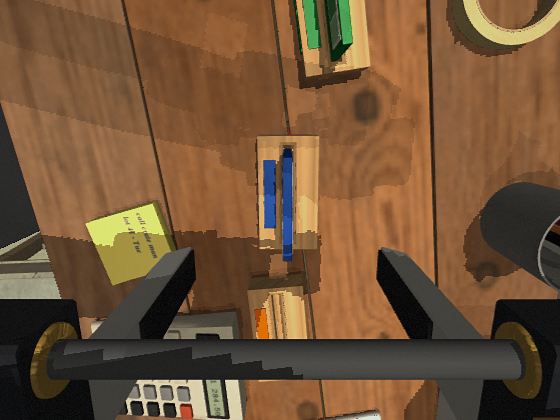

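The blue card is upright in the blue slot (column 287) with its top at z ≈ 0.096. Next I move over the clip.

```bash
python3 -m jog '0 0 .02 55 -16 0 94;0 0 .04 110 -31 0 94;0 0 .06 165 -47 0 94;0 0 .089 220 -62 0 94;0 0 .089 275 -78 0 94;0 0 .089 330 -93 0 94;0 0 .089 385 -109 0 94;0 0 .089 419 -118.8 0 94;0 0 .089 419 -118.8 0 94;0 0 .089 419 -118.8 0 94'
python3 - <<'E'
from h import *
from cell import bot,cams
o=bot.get_obs();f=cams.grab_frame("wrist");cv2.imwrite("pics/w5.png",f["image"][:,:,::-1]);T=toolT(o)
P=cloud(f,T@f["mount"]);L=(P-T[:3,3])@T[:3,:3]*1000
c=(abs(P[...,0]-.470)<.05)&(abs(P[...,1]-.369)<.035)
for z0,z1 in((.132,.145),(.12,.132),(.095,.115)):
    m=c&(P[...,2]>z0)&(P[...,2]<z1);print(z0,m.sum(),'world',rect(P[m]),'tool',rect(L[m]/1000),P[m][:,2].max())
m=(abs(L[...,0])<130)&(abs(L[...,1])<130)&(P[...,2]>.075)&(P[...,2]<.09);print('rim tool',rect(L[m]/1000))
m=(abs(L[...,0])<60)&(abs(L[...,1])<90)&(P[...,2]>.15)&(P[...,2]<.21);print('tall',m.sum(),rect(L[m]/1000) if m.sum()>4 else '')
print(o["tool_pos"])
E
```

```text
clock: 9.4
tool_pos: [0.4709, 0.3687, 0.4196]
tool_rot: [-0.0, 0.78, 0.626, -0.001]
wrist_force: [-0.0, 0.1, -0.3]
gripper_width: 0.0938
0.132 475 world [array([473.2, 370.1]), array([26.1, 52.7]), np.float64(78.0)] tool [array([2.4, 2.4]), array([52.7, 26.1]), np.float64(89.5)] 0.13649720772242152
0.12 322 world [array([473.6, 369.9]), array([26., 52.]), np.float64(77.5)] tool [array([2.3, 2.8]), array([52., 26.]), np.float64(90.0)] 0.13190840834994116
0.095 1240 world [array([473.8, 369.8]), array([42.2, 43.8]), np.float64(27.7)] tool [array([2.3, 3.1]), array([42.2, 43.8]), np.float64(50.0)] 0.11499654489708011
rim tool [array([-14.2,  40.3]), array([159.4,  88.7]), np.float64(0.1)]
tall 0 
[0.47088754 0.36867371 0.41960955]
```

View pics/w5.png

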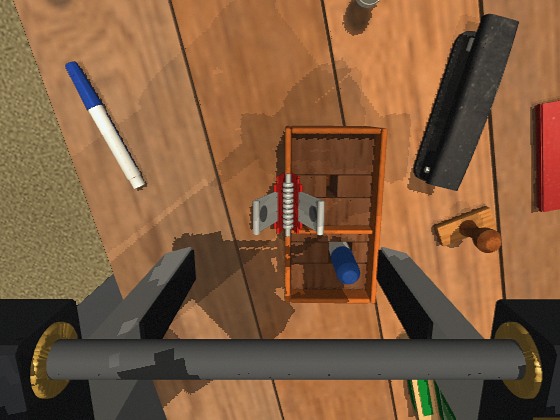

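The clip's lugs sit at pixels (258..320, 218), with the coil at (288,205). The clip is centred about 2 mm ahead in tool x and about 1.5 mm in tool y after the bias correction. I'll descend and squeeze.

```bash
python3 -m jog '0 0 0 2 1.4 50 94;0 0 0 2 1.4 90 94;0 0 0 2 1.4 105 94;0 0 0 2 1.4 105 94;0 0 0 2 1.4 105 60;0 0 0 2 1.4 105 60;0 0 0 2 1.4 105 60;0 0 0 2 1.4 105 45;0 0 0 2 1.4 105 45;0 0 0 2 1.4 105 45'; python3 -m jog '0 0 0 0 0 0 30;0 0 0 0 0 0 30;0 0 0 0 0 0 30;0 0 0 0 0 0 10;0 0 0 0 0 0 10;0 0 0 0 0 0 0;0 0 0 0 0 0 0;0 0 0 0 0 0 0;0 0 0 0 0 0 0'
python3 - <<'E'
from h import *
from cell import bot,cams
o=bot.get_obs();f=cams.grab_frame("wrist");s=cams.grab_frame("scene");print(o["gripper_width"],o["wrist_force"])
im=np.zeros((420,800,3),np.uint8);im[:,:400]=f["image"][:,80:480];im[:,400:]=cv2.resize(s["image"][170:300,120:244],(400,420))
cv2.imwrite("pics/c6.png",im[:,:,::-1])
E
```

```text
clock: 10.7
tool_pos: [0.4726, 0.371, 0.316]
tool_rot: [-0.0, 0.78, 0.626, -0.0]
wrist_force: [-1.3, 1.2, 0.7]
gripper_width: 0.0452
clock: 11.82
tool_pos: [0.473, 0.3714, 0.318]
tool_rot: [-0.0, 0.78, 0.626, 0.001]
wrist_force: [-2.1, -0.4, 9.5]
gripper_width: 0.0185
0.018476216106871744 [-2.11826934 -0.37322258  9.48580272]
```

View pics/c6.png

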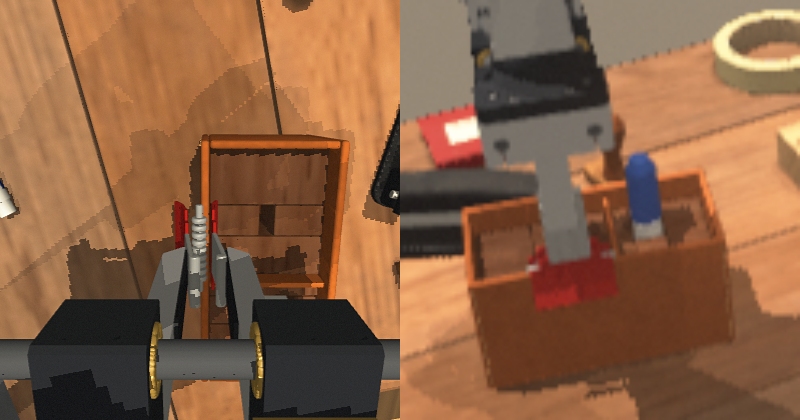

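The lugs are fully squeezed (18.5 mm, jaw near its stop), with the jaws astride the wall. Now I lift straight up.

```bash
python3 -m jog '0 0 0 0 0 -5 0;0 0 0 0 0 -15 0;0 0 0 0 0 -30 0;0 0 0 0 0 -60 0;0 0 0 0 0 -100 0;0 0 0 0 0 -120 0;0 0 0 0 0 -120 0;0 0 0 0 0 -120 0'
python3 - <<'E'
from h import *
from cell import bot,cams
o=bot.get_obs();f=cams.grab_frame("wrist");s=cams.grab_frame("scene");print(o["gripper_width"],o["wrist_force"])
im=np.zeros((420,800,3),np.uint8);im[:,:400]=f["image"][:,80:480];im[:,400:]=cv2.resize(s["image"][110:240,120:244],(400,420))
cv2.imwrite("pics/c7.png",im[:,:,::-1])
T=toolT(o)
for n,P,g in(("wrist",cloud(f,T@f["mount"]),f),("scene",cloud(s),s)):
    h=cv2.cvtColor(g["image"],cv2.COLOR_RGB2HSV);L=(P-T[:3,3])@T[:3,:3]*1000
    m=((h[...,0]<6)|(h[...,0]>172))&(h[...,1]>170)&(P[...,2]>.15)&(abs(L[...,0])<50)&(abs(L[...,1])<40)
    if m.sum()>5: print(n,m.sum(),'L min/max',np.percentile(L[m],[2,98],axis=0).round(1))
plan(o,[534.8,-62,440],82.6)
E
```

```text
clock: 12.92
tool_pos: [0.4724, 0.3708, 0.4342]
tool_rot: [-0.0, 0.78, 0.626, -0.001]
wrist_force: [0.9, -0.2, -1.3]
gripper_width: 0.0174
0.01743726479149554 [ 0.909319   -0.24747835 -1.26537972]
wrist 684 L min/max [[ -4.5 -14.3 219.4]
 [ 23.5  12.6 250.6]]
scene 394 L min/max [[-25.9 -15.5 219.9]
 [ 20.9   6.6 248.9]]
row [-0.002  0.002 -0.089] [-409.   154.5   -5.4]
```

View pics/c7.png

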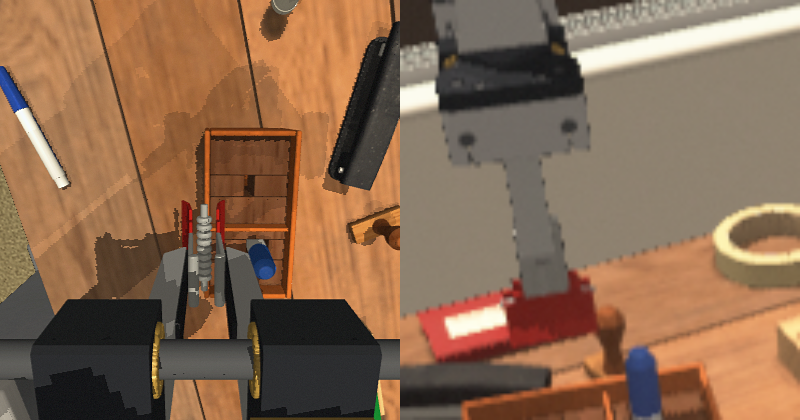

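The clip is held gaping and clear of the box. Its lip ends are about 250 mm ahead of the TCP. I'll move it over the blue card.

```bash
python3 -m jog '0 0 -.02 -30 12 -3 0;0 0 -.04 -80 30 -5 0;0 0 -.06 -130 49 -5 0;0 0 -.089 -185 70 -5 0;0 0 -.089 -240 90 -5 0;0 0 -.089 -295 111 -5 0;0 0 -.089 -345 130 -5 0;0 0 -.089 -385 146 -5 0;0 0 -.089 -409 154.5 -5 0;0 0 -.089 -409 154.5 -5 0;0 0 -.089 -409 154.5 -5 0'; python3 -m jog '0 0 0 0 0 20 0;0 0 0 0 0 40 0;0 0 0 0 0 50 0;0 0 0 0 0 50 0'
cat > look.py <<'E'
import sys
from h import *
from cell import bot,cams
o=bot.get_obs();f=cams.grab_frame("wrist");s=cams.grab_frame("scene");t=cams.grab_frame("top");print(o["gripper_width"],o["wrist_force"])
im=np.zeros((420,800,3),np.uint8);im[:,:400]=f["image"][:,80:480];im[:,400:]=cv2.resize(s["image"][150:255,280:380],(400,420))
cv2.imwrite(sys.argv[1],im[:,:,::-1])
T=toolT(o)
for n,P,g in(("wrist",cloud(f,T@f["mount"]),f),("scene",cloud(s),s),("top",cloud(t),t)):
    h=cv2.cvtColor(g["image"],cv2.COLOR_RGB2HSV);L=(P-T[:3,3])@T[:3,:3]*1000
    m=((h[...,0]<6)|(h[...,0]>172))&(h[...,1]>170)&(P[...,2]>.07)&(abs(L[...,0])<50)&(abs(L[...,1])<40)
    if m.sum()>5:
        print(n,m.sum(),'red L',np.percentile(L[m],[2,98],axis=0).round(1).tolist())
        for sg in(-1,1):
            k=m&(sg*L[...,1]>0)
            if k.sum()>20: print('   side',sg,np.percentile(L[k],[2,50,98],axis=0)[:,1:].round(1).tolist())
    m=(h[...,0]>105)&(h[...,0]<130)&(h[...,1]>110)&(abs(L[...,0])<60)&(abs(L[...,1])<25)&(P[...,2]>.045)&(P[...,2]<.105)
    if m.sum()>5:
        print(n,m.sum(),'blue L',np.percentile(L[m],[2,98],axis=0).round(1).tolist())
        z=P[...,2]
        for a,b in((.045,.06),(.06,.08),(.08,.091),(.091,.105)):
            k=m&(z>a)&(z<b)
            if k.sum()>5: print('   z',a,k.sum(),'L y',np.percentile(L[k][:,1],[2,50,98]).round(1),'x',np.percentile(L[k][:,0],[2,98]).round(0))
E
python3 look.py pics/c8.png
```

```text
clock: 14.4
tool_pos: [0.5349, -0.0612, 0.4402]
tool_rot: [-0.001, 0.751, 0.66, -0.0]
wrist_force: [-0.6, -1.1, -0.5]
gripper_width: 0.0179
clock: 14.9
tool_pos: [0.5347, -0.0612, 0.3895]
tool_rot: [-0.001, 0.751, 0.66, -0.001]
wrist_force: [0.3, -0.2, -0.4]
gripper_width: 0.0174
0.017444114794499695 [ 0.27855432 -0.1926536  -0.43272342]
wrist 608 red L [[-4.8, -14.0, 219.5], [23.4, 12.5, 250.2]]
   side -1 [[-14.1, 219.2], [-11.3, 242.7], [-7.3, 249.0]]
   side 1 [[7.2, 219.8], [10.5, 244.9], [12.6, 250.7]]
wrist 577 blue L [[-30.8, -1.8, 292.0], [42.7, 5.6, 334.3]]
   z 0.045 18 L y [-1.4  2.   5.5] x [42. 43.]
   z 0.06 22 L y [-1.2  2.   5.2] x [42. 43.]
   z 0.08 17 L y [-1.6  1.9  5.8] x [-0. 43.]
   z 0.091 520 L y [-1.8  2.6  5.6] x [-32.  42.]
scene 85 red L [[-7.0, -16.4, 220.1], [22.0, 10.5, 246.8]]
   side -1 [[-16.4, 219.9], [-11.0, 237.8], [-5.3, 246.8]]
scene 23 blue L [[-13.8, -4.3, 289.3], [40.9, 1.8, 303.6]]
   z 0.091 22 L y [-4.3 -2.5  1.8] x [-14.  41.]
top 6 blue L [[42.6, -4.2, 296.2], [43.1, -0.4, 344.3]]
```

View pics/c8.png

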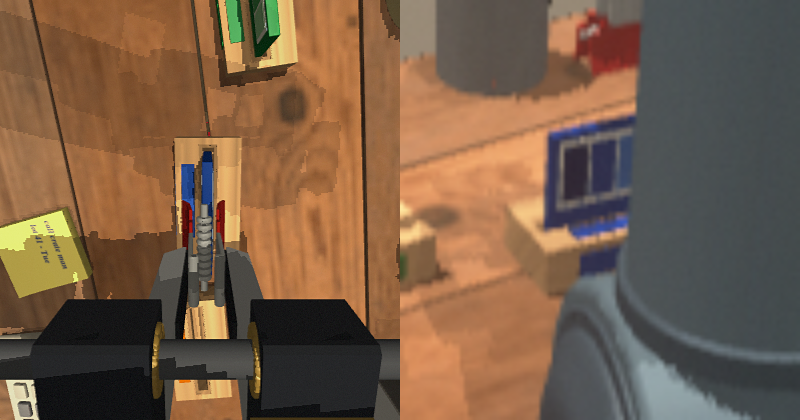

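The card edge (crop pixel (207,165)) lies between the two red jaws (185 and 220), slightly towards +y. I'll shift 1.6 mm in tool y and descend.

```bash
python3 -m jog '0 0 0 0 1.6 0 0;0 0 0 0 1.6 12 0;0 0 0 0 1.6 24 0;0 0 0 0 1.6 34 0;0 0 0 0 1.6 43 0;0 0 0 0 1.6 50 0;0 0 0 0 1.6 53.5 0;0 0 0 0 1.6 53.5 0;0 0 0 0 1.6 53.5 0;0 0 0 0 1.6 53.5 0'; python3 look.py pics/c9.png
```

```text
clock: 16.3
tool_pos: [0.5367, -0.062, 0.3378]
tool_rot: [0.0, 0.751, 0.66, 0.0]
wrist_force: [-0.5, -0.4, -1.0]
gripper_width: 0.0179
0.017853799285140415 [-0.49634597 -0.35185076 -0.96777976]
wrist 626 red L [[-4.7, -14.1, 219.4], [23.4, 12.6, 250.8]]
   side -1 [[-14.2, 219.1], [-11.3, 242.9], [-7.3, 249.5]]
   side 1 [[7.3, 219.7], [10.5, 245.2], [12.7, 251.1]]
wrist 785 blue L [[-45.3, -5.0, 240.5], [43.4, 2.5, 282.2]]
   z 0.045 24 L y [-4.5 -1.7  1.9] x [43. 44.]
   z 0.06 39 L y [-4.7 -0.9  2.5] x [43. 43.]
   z 0.08 34 L y [-14.7  -1.1   2.4] x [21. 43.]
   z 0.091 688 L y [-5.  -1.3  2.5] x [-45.  43.]
scene 74 red L [[-1.5, -16.1, 220.3], [22.2, 7.7, 248.0]]
   side -1 [[-16.3, 220.6], [-10.9, 238.7], [-5.7, 248.2]]
scene 13 blue L [[1.5, -8.6, 238.4], [41.5, -2.5, 260.5]]
   z 0.091 12 L y [-8.6 -4.9 -2.5] x [25. 42.]
```

View pics/c9.png

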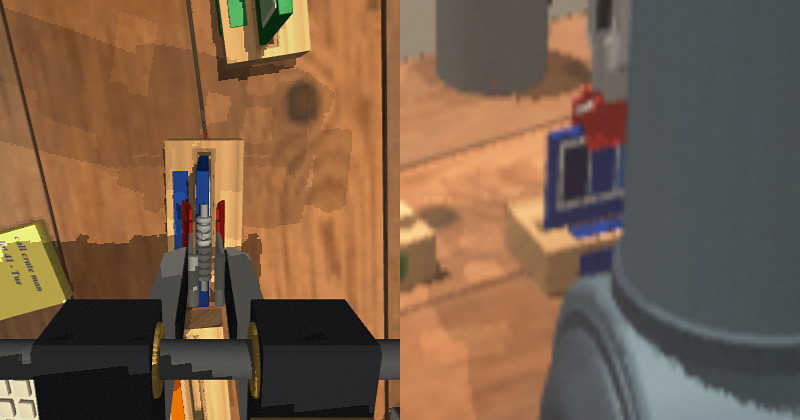

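The card is centred between the jaws to about 0.5 mm, and the lips are about 9.5 mm below its top edge. I'll go 2 mm lower for margin, check and hand in.

```bash
python3 -m jog '0 0 0 0 0 1 0;0 0 0 0 0 2 0;0 0 0 0 0 2 0;0 0 0 0 0 2 0;0 0 0 0 0 2 0;0 0 0 0 0 2 0' && python3 look.py pics/c10.png
python3 - <<'E'
from h import *
from cell import bot,cams
t=cams.grab_frame("top");P=cloud(t);m=(P[...,2]>.085)&(P[...,2]<.11)&(abs(P[...,0]-.593)<.03)&(abs(P[...,1]-.105)<.055)
print('green top',rect(P[m]) if m.sum()>5 else m.sum())
E
```

```text
clock: 17.2
tool_pos: [0.5366, -0.062, 0.3355]
tool_rot: [0.0, 0.751, 0.66, 0.0]
wrist_force: [0.2, 0.2, -1.4]
gripper_width: 0.0176
0.017633116099823556 [ 0.16335438  0.19644484 -1.35307719]
wrist 630 red L [[-4.5, -14.1, 219.5], [23.3, 12.6, 250.5]]
   side -1 [[-14.2, 219.5], [-11.3, 243.0], [-7.3, 249.3]]
   side 1 [[7.3, 219.6], [10.5, 245.1], [12.7, 251.2]]
wrist 791 blue L [[-45.6, -4.6, 238.1], [43.3, 2.5, 283.2]]
   z 0.045 29 L y [-4.5 -1.   2.6] x [43. 43.]
   z 0.06 45 L y [-4.3 -0.9  2.5] x [43. 43.]
   z 0.08 24 L y [-4.4 -1.   2.3] x [43. 43.]
   z 0.091 693 L y [-4.7 -1.3  2.5] x [-46.  43.]
scene 60 red L [[-3.0, -16.0, 219.4], [21.4, 8.0, 247.7]]
   side -1 [[-16.1, 219.6], [-12.2, 240.1], [-7.1, 247.7]]
scene 14 blue L [[2.3, -7.1, 236.1], [41.0, 0.7, 257.0]]
   z 0.091 13 L y [-6.9 -4.3  0.8] x [24. 41.]
green top [array([593.2, 104.4]), array([ 9.5, 88.4]), np.float64(1.1)]
```

```bash
python3 -c "
from cell import bot;bot.hand_in()"
```

```text
the job is handed in; nothing more can be done
```

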